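# Lock the service plug's lever and prove its height under the gauge bar

## Task

The high-voltage service plug has to fit beneath a battery cover, so its lever must lie flat. Fold the lever fully down, stand the plug on the open end of the height gauge with its orange head towards the bridge bar, and slide it under the bar until it is home against the end stop; never force it against the bar, and leave the torch, the seal ring and the roll of tape where they lie.

Things in the scene. Friction and masses are not known exactly. Their poses are not given: they have to be found in the camera images.
- plug: service plug, loose, 0.43 kg, 142 x 56 mm. Origin: underside, below the lever hinge; x forwards (to the head), z up. Reaches x -76 to +66 mm. Grey base plate 6 mm thick, full width; orange head x -6 to +64 mm: 48 mm wide with upright sides to z 30 mm (lift here; centre of mass near x +5 mm), then 34 mm wide to z 45 mm. Starts on the bench left of the vice, head roughly to the robot's right
- plug_rear (a point): middle of the rear end of the plug's low black cover, at x -73, z 17 mm in the plug's frame: push here. The cover is 44 mm wide, its top at z 28 mm, x -73 to -5 mm; the base plate sticks out 3 mm farther back below it
- lever (a joint): black bail lever on the plug, rad: 0 = folded flat forwards over the head, 1.25 = fully open, nearly upright; starts part open. Hinge across the plug at x 0, z 36 mm of the plug's frame; a positive turn lifts the grip up and back towards the rear. It stays where it is left (friction 0.06 N m, no spring): 1 to 2 N on its grip folds it
- lever_grip (a point): middle of the outer (upper) face of the lever's cross grip, which is 44 mm wide across the plug, 16 mm long, 8 mm thick; 50 mm from the hinge along the lever and 16.5 mm to its outer side. Lever flat: at x +50, z 52.5 mm of the plug's frame, the plug's highest point
- gauge: height gauge, fixed: aluminium plate 325 x 116 x 10 mm. Origin: at bench level below the bridge bar; x along the lane from the open infeed end (x -225 mm) to the stop end (+100 mm). Steel guide strips 8 mm high over the plate, 60 mm apart inside, x -25 to +80 mm, flare to 92 mm apart at x -77 mm; before that the plate is bare. Home plug: its origin at x +24 mm
- gauge_stop (a point): middle of the end stop's face, at gauge x +90 mm; the stop is 70 mm wide and 20 mm high over the plate. The plug's front end rests on it when home
- bridge: fixed bridge bar across the lane at gauge x 0 (same frame as the gauge), steel with a yellow band, 16 mm along the lane; underside 66 mm above the bench (56 over the plate), top 80 mm; on two pillars at y +-48 mm, 13 mm thick, nuts up to 93 mm. The plug passes with 3.5 mm to spare with its lever flat; a lever 5 degrees up strikes the bar. The vice beside the gauge is 156 mm high
- torch: black torch, 116 mm long, lying near the plug; bystander
- seal_ring: black seal ring, 68 mm across, 9 mm high, lying near the gauge; bystander
- tape_black: roll of black tape, 62 mm across, 19 mm high, lying left of the blue bin; bystander

How it is judged (in metres and radians):
On the way, in this order (a step that is already met when the one before it is completed fails the run):
1. the plug stands flat on the gauge's open end, wholly before the bar, in line with the lane, its lever folded flat (value of joint lever below 0.06 rad and x of plug in the frame of gauge between -0.2 and -0.074 m and y of plug in the frame of gauge between -0.03 and 0.03 m and z of plug in the frame of gauge between 0.007 and 0.014 m and angle between the x axis of plug and the x axis of gauge, either way round below 0.4 rad), for 0.2 s.
2. the plug's head is under the bridge bar, the plug on the plate (x of plug in the frame of gauge between -0.05 and 0.005 m and z of plug in the frame of gauge below 0.014 m and angle between plug's own z axis and vertical below 0.1 rad), for 0.05 s.
At the end, for the whole second after the job is handed in: The plug lies flat between the guides with its head beyond the bar and its front end at most 6 mm from the end stop, lever folded flat (under 0.06 rad), at rest and let go (x of plug in the frame of gauge between 0.018 and 0.028 m and x of lever_grip in the frame of gauge above 0.06 m and z of plug in the frame of gauge below 0.014 m and angle between the x axis of plug and the x axis of gauge, either way round below 0.12 rad and angle between plug's own z axis and vertical below 0.05 rad and value of joint lever below 0.06 rad and linear speed of plug below 0.01 m/s); the robot touches nothing.
It fails at once if something pressed on the bridge bar or its pillars with more than 20 N (contact force between bridge and anything else above 20 N).
It fails at once if the torch, the seal ring or the roll of tape was moved more than 30 mm (distance of any of torch, seal_ring, tape_black from where it was at the start of the episode above 0.03 m).
It also fails if it takes over 58 s, if anything falls off the work surface, if the arm or the gripper's body presses on something with over 40 N, if the wrist force passes 120 N, or if a joint passes its speed limit or range.

## Robot

A 6-joint arm with a two-finger parallel gripper is mounted at the origin on a cart in front of the work surface, level with it; the furniture and walls round the work are solid. World frame = base frame: x ahead of the robot, y to its left, z up, the work surface at z = 0. Lengths are in mm, angles in rad, forces in N, time in s.
With the tool pointing down it reaches from about 350 to 950 mm from the base axis. Payload 17.4 kg.
Tool frame: the origin (TCP) lies between the finger pads; the fingertips stand 22 mm ahead of it and the grasp point (between the pads) lies 3 mm ahead of it; z points along the fingers, y is the direction in which the jaws open and shut (so a half turn about z gives the same grasp; the last joint's range is limited). The gripper opens to 93 mm and grips with 3 to 60 N. Pads are 15 mm wide; open, the fingers measure 128 mm over their backs; the gripper's body (75 mm by 188 mm) begins 65 mm behind the grasp point.
Start: joints at [1.121, 0.116, 1.442, -0, 1.584, -0.038], TCP at [270.184, 618.574, 240.646] pointing down, gripper open.
Joint ranges: [-2.83, 2.83], [-0.83, 2.19], [0.07, 2.5], [-1.14, 4.28], [0.01, 3], [-2.97, 2.97]. Speed limits (rad/s): [1.89, 1.89, 2.22, 3.14, 3.14, 3.14].

## Interface

Orientations are given as a unit quaternion [w, x, y, z].
In Python, from station import env gives the robot as it stands.
- The arm moves only by the shell command python3 -m creep 'ROWS' [FORCE]. ROWS is JSON, a list that holds one entry, the list of rows, each a list of 7 numbers: the shift along the world's x, y, z in mm, then the turn, a rotation vector about the world's x, y, z in degrees, then the finger opening in mm, from 0 to 93. A call has exactly 5 rows; each row is the pose to reach, as a shift and turn from the pose commanded when the call began; what a row does not reach only later rows make up. A row lasts 1/10 s, in which the tool goes at most 50 mm and 8.59 degrees, less where a joint would pass 70% of its speed; a pose out of reach is approached as far as the arm can. A call with a gripper value outside its range is refused whole. The fingers move at their own pace and stop on an object; FORCE is the grip in N (left out, the last holds). Time passes only in rows, so rows that repeat a pose let the fingers close, or fill a call up. It gives the time, the measured TCP pose, the force and the opening at its end, in the units of the state.
- env.observe(): the state, without advancing time (a new reading comes with each control period).
- env.grab_frame(name): name is "scene" or "side" or "wrist"; returns the picture (480x640x3 uint8, blue, green, red); there is no depth.
- env.camera_info(name): a dict with "vfov" (degrees; the focal length in pixels is half the picture's height over the tangent of half this angle, whatever the lens; pixels are square), "cx", "cy" (the principal point, pixels), "origin" and "rotation" of the camera in the world; the wrist camera has in their place "tool_from_camera" (4x4, takes a point from camera to tool coordinates, whose origin is the TCP and whose axes are the flange's). Camera axes: x right, y down, z forward; pixel columns grow to the right and rows downward; lengths in mm; the calibration is good to about 2 mm. A picture is of the moment at which its call begins: read the wrist's pose just before it. camera_info takes no time and is no camera call.
- env.hand_in(): hands the job in, once; it reports no verdict.
The state is a dict: "clock": time; "q": joint angles; "joint_vel": joint speeds; "joint_torque": joint torques, N m; "tool_pos": TCP position; "orientation": TCP orientation; "force": force on the tool from outside, world axes, zero at the start; "wrist_torque": the same for the moment, N m; "gripper_width": finger opening in mm.
Only numpy, scipy, OpenCV 4.12 (cv2) and the standard library are available. Lean on these libraries where they do the work, as an engineer would, in place of code of your own. Each camera call takes 0.05 s, during which the arm holds its last target.

## Working session

There is one attempt and no reset: what is moved stays moved. The work goes in short steps, Python scripts to look and compute and a shell command to move; the robot and the scene stay as the last step left them, time stands still between calls to the robot, and variables do not carry over. Pictures are saved under pics/ and viewed, and the job is handed in when it is done.

```bash
ls; mkdir -p pics; python3 - <<'E'
from station import env
import cv2,json
print(env.observe())
for n in("scene","side","wrist"):
    print(n,env.camera_info(n))
    cv2.imwrite(f"pics/{n}0.png",env.grab_frame(n))
E
```

```text
pics
{'clock': 0.0, 'q': array([ 1.12118773e+00,  1.16456851e-01,  1.44227590e+00,  3.52328986e-06,
        1.58399034e+00, -3.78193556e-02]), 'joint_vel': array([-0.00087132,  0.00013453,  0.00159105,  0.00088566,  0.00072813,
        0.00066895]), 'joint_torque': array([-3.92680027e-03, -7.21244216e+01, -6.22616315e+01,  7.79042440e-02,
        2.35567818e-02, -6.34690014e-05]), 'tool_pos': array([270.10781131, 618.40007394, 239.91820576]), 'orientation': array([-1.38101920e-04,  2.04442912e-01,  9.78878326e-01, -5.48092121e-04]), 'force': array([-0.16139121, -0.42752488,  0.12133019]), 'wrist_torque': array([-0.02147479, -0.03640586, -0.01781382]), 'gripper_width': 93.09476803489672}
scene {'vfov': 44.62422249122502, 'cx': 308.53345494658765, 'cy': 239.78897876851053, 'origin': array([-273.87603722, -429.97614782, 1050.83150074]), 'rotation': array([-0.34060888,  0.83571873, -0.39739278,  0.16624917])}
side {'vfov': 42.289734876529955, 'cx': 323.6068591069119, 'cy': 236.4419526453015, 'origin': array([ 253.40128344, 1461.61973538, 1277.69957299]), 'rotation': array([ 0.03269296, -0.0907666 ,  0.91243911, -0.3976776 ])}
wrist {'vfov': 60.52407166050138, 'cx': 316.0314372042067, 'cy': 247.43603886907994, 'tool_from_camera': array([[-1.06176011e-03, -9.70235592e-01, -2.42160627e-01,
         6.77287271e+01],
       [ 9.99999420e-01, -9.85911434e-04, -4.34394024e-04,
         4.52009999e-02],
       [ 1.82715612e-04, -2.42160947e-01,  9.70236075e-01,
        -1.44713454e+02],
       [ 0.00000000e+00,  0.00000000e+00,  0.00000000e+00,
         1.00000000e+00]])}
```

View pics/scene0.png

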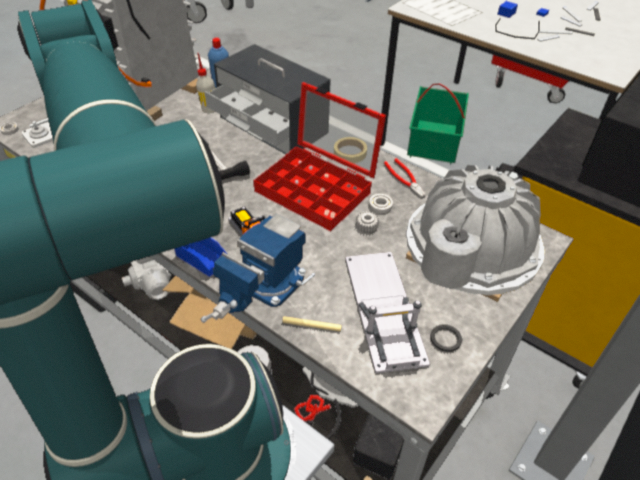

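View pics/side0.png

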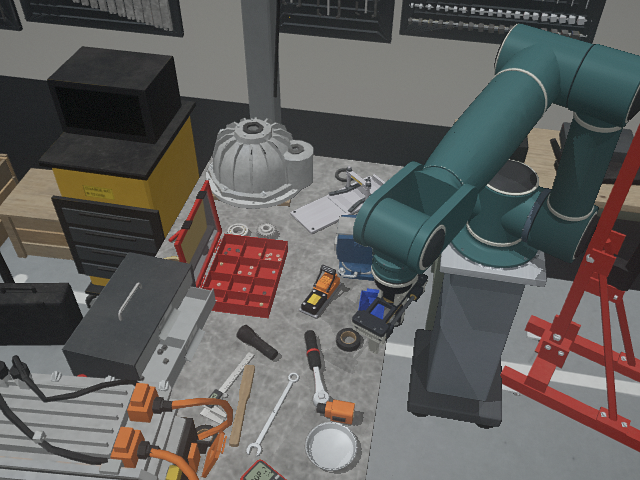

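View pics/wrist0.png

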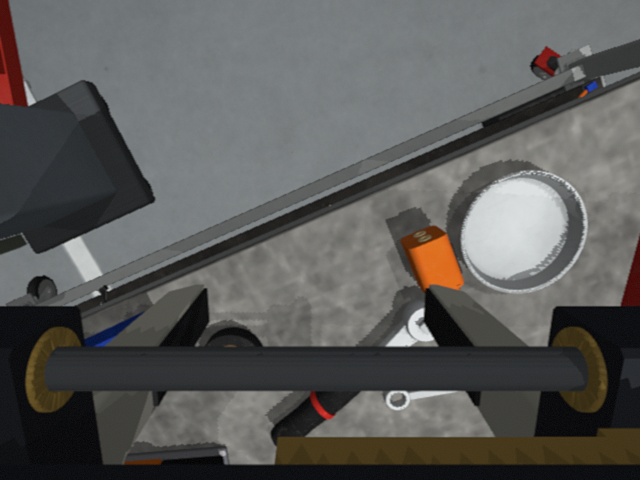

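```bash
cat > h.py <<'E'
import numpy as np,cv2
from scipy.spatial.transform import Rotation as R
from station import env
def quat(q): return R.from_quat([q[1],q[2],q[3],q[0]])
def cam(n,obs=None):
    i=env.camera_info(n); f=240/np.tan(np.radians(i['vfov']/2))
    if n=='wrist':
        o=obs or env.observe(); T=np.array(i['tool_from_camera']); Rt=quat(o['orientation']).as_matrix()
        return f,i['cx'],i['cy'],Rt@T[:3,3]+o['tool_pos'],Rt@T[:3,:3]
    return f,i['cx'],i['cy'],np.array(i['origin']),quat(i['rotation']).as_matrix()
def ray(c,u,v):
    f,cx,cy,o,M=c; d=M@np.array([(u-cx)/f,(v-cy)/f,1]); return o,d/np.linalg.norm(d)
def onz(c,u,v,z):
    o,d=ray(c,u,v); return o+d*(z-o[2])/d[2]
def proj(c,p):
    f,cx,cy,o,M=c; q=M.T@(np.array(p)-o); return np.array([cx+f*q[0]/q[2],cy+f*q[1]/q[2]])
def crop(src,dst,x,y,w,h,s):
    im=cv2.imread(src)[y:y+h,x:x+w]; cv2.imwrite(dst,cv2.resize(im,None,fx=s,fy=s,interpolation=cv2.INTER_CUBIC))
E
python3 - <<'E'
from h import *
crop('pics/scene0.png','pics/s0a.png',330,240,140,140,4)
crop('pics/side0.png','pics/s0b.png',280,240,130,100,6)
c=cam('scene');s=cam('side')
for n,u,v in[('open l',346,256),('open r',392,252),('stop l',378,373),('stop r',428,366)]: print(n,onz(c,u,v,10).round())
for n,u,v in[('yellow',315,300),('front',335,268)]: print(n,onz(s,u,v,20).round())
E
```

```text
open l [542. 103.  10.]
open r [624.  24.  10.]
stop l [ 321. -141.   10.]
stop r [ 400. -212.   10.]
yellow [471. 383.  20.]
front [440. 255.  20.]
```

View pics/s0a.png

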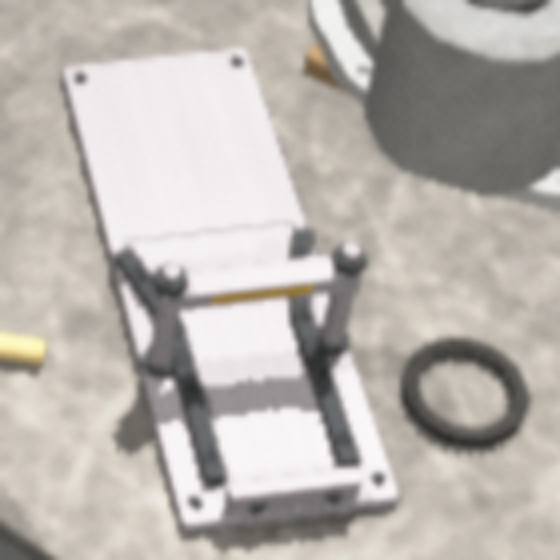

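View pics/s0b.png

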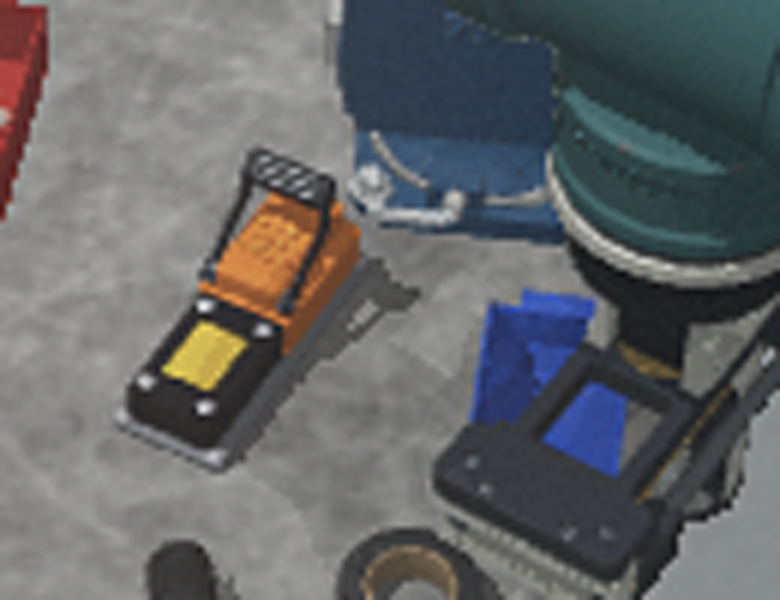

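```bash
python3 - <<'E'
from h import *
c=cam('scene');s=cam('side')
g=lambda u,v:onz(c,330+u/4,240+v/4,10)
P=[g(66,70),g(243,50),g(397,495),g(187,522)]
o=(P[0]+P[1])/2;e=(P[2]+P[3])/2
print([p.round(1) for p in P],o.round(1),e.round(1),np.linalg.norm(o-e),np.linalg.norm(P[0]-P[1]),np.degrees(np.arctan2(*(e-o)[[1,0]])))
k=lambda u,v,z:onz(s,280+u/6,240+v/6,z)
a=k(115,420,3);b=k(222,468,3);print('rear',a.round(1),b.round(1),np.linalg.norm(a-b))
m=(a+b)/2
f=k(375,268,3);print(f.round(1),'side dir',np.degrees(np.arctan2(*(f-b)[[1,0]])))
y=k(205,355,28);print('yellow',y.round(1),'heading',np.degrees(np.arctan2(*(y-m)[[1,0]])), np.linalg.norm((y-m)[:2]))
E
```

```text
[array([538.9,  99.3,  10. ]), array([621. ,  25.4,  10. ]), array([ 405.9, -211.1,   10. ]), array([ 323.8, -135.9,   10. ])] [579.9  62.4  10. ] [ 364.9 -173.5   10. ] 319.1973348189564 110.54563199875207 -132.3637666820275
rear [508.7 411.8   3. ] [456.5 429.2   3. ] 54.94525158617805
[410.8 298.    3. ] side dir -109.21928265758423
yellow [472.8 387.7  28. ] heading -106.63790296919632 34.23374893323255
```

```bash
python3 - <<'E'
from h import *
c=cam('scene');s=cam('side')
for n,u,v,z in[('vice top',270,240,156),('vice handle tip',205,318,100),('jaw end',300,240,156),('vice base r',312,278,5)]: print(n,onz(c,u,v,z).round())
E
python3 -m creep '[[[17,-32,0,0,0,-8.4,93],[34,-64,0,0,0,-16.8,93],[51,-96,0,0,0,-25.2,93],[68,-128,0,0,0,-33.6,93],[86,-159,0,0,0,-42,93]]]'
python3 -m creep '[[[17,-32,0,0,0,-8.4,50],[34,-64,0,0,0,-16.8,50],[51,-96,0,0,0,-25.2,50],[68,-128,0,0,0,-33.6,50],[86,-159,0,0,0,-42.3,50]]]'
python3 - <<'E'
from h import *
o=env.observe();print(o['clock'],o['tool_pos'],o['orientation'],o['q'],o['force'])
im=env.grab_frame('wrist');cv2.imwrite('pics/w1.png',im);cv2.imwrite('pics/side1.png',env.grab_frame('side'))
E
```

```text
vice top [362. 182. 156.]
vice handle tip [154. 175. 100.]
jaw end [403. 133. 156.]
vice base r [438. 126.   5.]
clock: 0.65
tool_pos: [356.5, 458.2, 240.4]
orientation: [-0.0, 0.544, 0.839, -0.0]
force: [0.1, 0.5, 0.5]
gripper_width: 93.1
clock: 1.15
tool_pos: [442.5, 299.1, 240.6]
orientation: [-0.0, 0.81, 0.587, 0.0]
force: [0.4, 0.5, 0.2]
gripper_width: 58.0
1.15 [442.52336579 299.14369464 240.58784445] [-9.68685156e-06  8.09674768e-01  5.86878837e-01  2.51619745e-05] [ 5.46663058e-01 -1.93530215e-01  1.74238828e+00  2.33649925e-05
  1.59268598e+00  8.63062705e-01] [0.37909727 0.51291584 0.15250251]
```

View pics/w1.png

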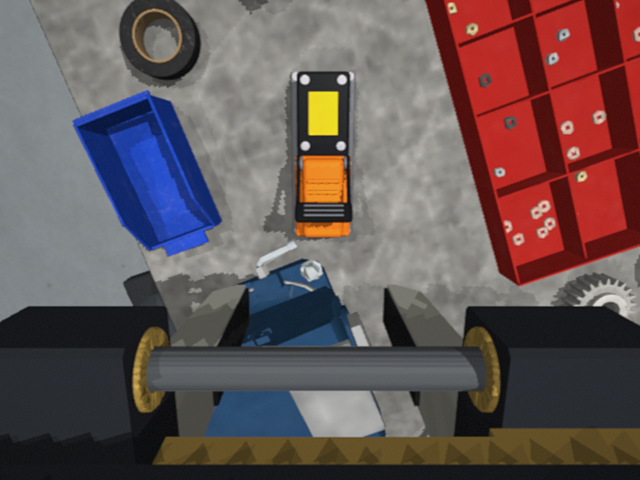

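```bash
python3 - <<'E'
from h import *
im=cv2.imread('pics/w1.png'); hsv=cv2.cvtColor(im,cv2.COLOR_BGR2HSV)
o=env.observe();w=cam('wrist',o)
crop('pics/w1.png','pics/w1c.png',260,60,130,220,3)
m=cv2.inRange(hsv,(24,150,120),(34,255,255));m[:60]=0;m[150:]=0;m[:,:280]=0;m[:,370:]=0
r=cv2.minAreaRect(cv2.findNonZero(m));print(r)
m=cv2.inRange(hsv,(5,150,100),(20,255,255));m[:140]=0;m[260:]=0;m[:,:280]=0;m[:,370:]=0
print('orange',cv2.boundingRect(m))
ys=range(160,240,6)
for y in range(76,240,8):
    xs=np.where(m[y])[0]
    if len(xs):print(y,xs.min(),xs.max())
for n,u,v,z in[('yc',*r[0],28),('rl',292,72,4),('rr',353,72,4),('front',323,237,20),('vice front z100',300,262,100),('vice z50',300,262,50),('vice pt z156',300,262,156),('handle',280,255,60)]: print(n,onz(w,u,v,z).round(1))
E
```

```text
((323.0, 113.0), (44.0, 30.0), 90.0)
orange (295, 155, 55, 82)
156 303 343
164 303 343
172 300 345
180 295 346
188 300 346
196 300 346
228 296 348
236 306 339
yc [477.1 383.8  28. ]
rl [463.1 425.7   4. ]
rr [513.  409.1   4. ]
front [444.  282.1  20. ]
vice front z100 [426.8 287.2 100. ]
vice z50 [420.4 274.1  50. ]
vice pt z156 [434.1 301.8 156. ]
handle [408.  287.5  60. ]
```

View pics/w1c.png

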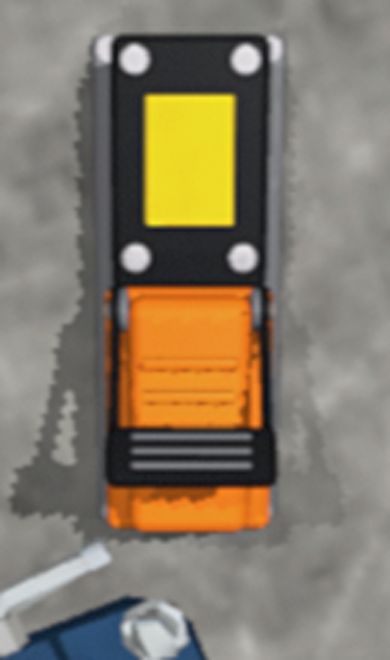

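```bash
python3 - <<'E'
from h import *
crop('pics/side1.png','pics/s1b.png',270,220,160,110,5)
E
```

```text
(no output)
```

View pics/s1b.png

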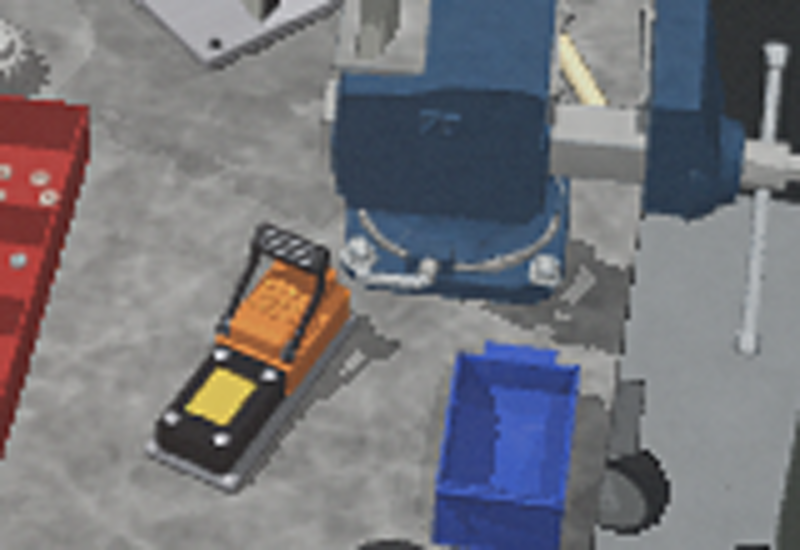

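```bash
cat >> h.py <<'E'
H=np.radians(-108.1);O=np.array([464.4,344.5,0]);X=np.array([np.cos(H),np.sin(H),0]);Y=np.array([-X[1],X[0],0])
E
python3 - <<'E'
from h import *
w=cam('wrist');s=cam('side')
def pf(p): return np.array([(p-O)@X,(p-O)@Y,p[2]])
g=lambda t:O+X*(50*np.cos(t)-16.5*np.sin(t))+np.array([0,0,36+50*np.sin(t)+16.5*np.cos(t)])
for t in np.arange(0,1.3,.1): print(round(t,1),proj(w,g(t)).round(1),proj(s,g(t)).round(1),pf(g(t)).round())
print('side seen grip', 270+292/5,220+245/5)
for z in(120,140,156):print(z,[pf(onz(s,270+u/5,220+v/5,z)).round() for u,v in((345,75),(550,95))], onz(s,270+69,220+15,z).round())
E
```

```text
0.0 [323.6 227.1] [329.5 270.1] [50.  0. 52.]
0.1 [323.8 225.9] [329.2 269.2] [48. -0. 57.]
0.2 [323.9 224.1] [328.8 268.6] [46.  0. 62.]
0.3 [324.  221.7] [328.3 268.1] [43.  0. 67.]
0.4 [324.1 218.5] [327.7 267.8] [40. -0. 71.]
0.5 [324.2 214.6] [327.1 267.7] [36.  0. 74.]
0.6 [324.3 210.1] [326.4 267.7] [32.  0. 78.]
0.7 [324.3 204.9] [325.6 267.9] [28.  0. 81.]
0.8 [324.4 199.2] [324.8 268.4] [23. -0. 83.]
0.9 [324.5 192.9] [324.  268.9] [18. -0. 85.]
1.0 [324.5 186.2] [323.  269.7] [13. -0. 87.]
1.1 [324.6 179.1] [322.1 270.7] [ 8.  0. 88.]
1.2 [324.6 171.7] [321.1 271.8] [ 3.  0. 89.]
side seen grip 328.4 269.0
120 [array([122.,  11., 120.]), array([164., -93., 120.])] [437. 225. 120.]
140 [array([103.,   2., 140.]), array([ 144., -101.,  140.])] [434. 246. 140.]
156 [array([ 88.,  -6., 156.]), array([ 128., -107.,  156.])] [431. 263. 156.]
```

```bash
python3 - <<'E'
from h import *
crop('pics/w1.png','pics/w1d.png',220,240,210,130,4)
E
python3 -m creep '[[[4,4,-35,0,0,0,0],[8,8,-70,0,0,0,0],[11.6,11.6,-105,0,0,0,0],[11.6,11.6,-123,0,0,0,0],[11.6,11.6,-123,0,0,0,0]]]'
```

```text
clock: 1.75
tool_pos: [452.4, 311.9, 114.6]
orientation: [-0.0, 0.807, 0.59, -0.002]
force: [0.5, -0.1, 0.7]
gripper_width: 14.5
```

View pics/w1d.png

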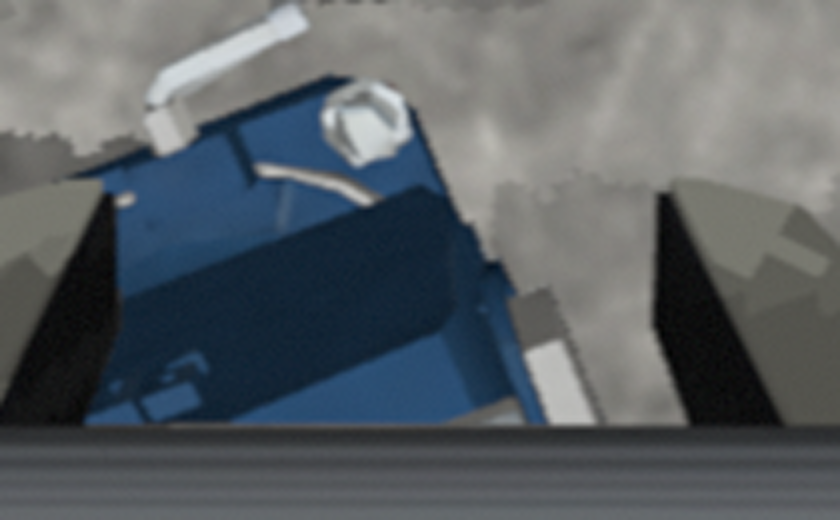

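```bash
python3 - <<'E'
from h import *
i=cv2.imread('pics/w1.png')
s=cam('side')
import copy
w=cam('wrist',{'tool_pos':np.array([442.2,300.3,240.6]),'orientation':[0,0.80967,0.58688,0]})
a,d=ray(w,332,321);b,e=ray(s,270+345/5,220+75/5)
A=np.stack([d,-e],1);t=np.linalg.lstsq(A,b-a,rcond=None)[0]
p=a+t[0]*d;q=b+t[1]*e;print(p,q,((p+q)/2-O)@X,((p+q)/2-O)@Y)
for k in range(3): print(env.observe()['tool_pos'])
E
python3 -m creep '[[[0,0,0,0,0,0,0],[0,0,0,0,0,0,0],[0,0,-5,0,0,0,0],[0,0,-5,0,0,0,0],[0,0,-5,0,0,0,0]]]'
```

```text
[438.4041347  260.48823472 149.36038754] [432.16644795 257.91173919 151.12348832] 90.12425804440892 -1.1732851200778227
[452.43831029 311.93514089 114.64629732]
[452.43831029 311.93514089 114.64629732]
[452.43831029 311.93514089 114.64629732]
clock: 2.25
tool_pos: [453.8, 312.2, 112.9]
orientation: [0.0, 0.808, 0.589, 0.0]
force: [-0.9, 0.7, 0.1]
gripper_width: 0.6
```

```bash

python3 -m creep '[[[0,0,-6,0,0,0,0],[0,0,-10,0,0,0,0],[-0.4,-1.2,-14,0,0,0,0],[-0.8,-2.5,-18,0,0,0,0],[-1.2,-3.8,-22,0,0,0,0]]]'
python3 -m creep '[[[-0.3,-1,-4,0,0,0,0],[-0.6,-2,-8,0,0,0,0],[-0.9,-2.9,-11,0,0,0,0],[-1.2,-3.8,-14,0,0,0,0],[-1.2,-3.8,-14,0,0,0,0]]]'
```

```text
clock: 2.75
tool_pos: [452.6, 308.3, 90.3]
orientation: [-0.0, 0.808, 0.589, -0.0]
force: [-0.1, -0.2, 2.0]
gripper_width: 0.6
clock: 3.25
tool_pos: [451.2, 304.4, 76.1]
orientation: [-0.0, 0.808, 0.589, -0.0]
force: [0.3, -0.6, -0.4]
gripper_width: 0.3
```

```bash

python3 -m creep '[[[0,0,-1,0,0,0,0],[0,0,-1.5,0,0,0,0],[0,0,-2,0,0,0,0],[0,0,-2.5,0,0,0,0],[0,0,-2.5,0,0,0,0]]]'
python3 -m creep '[[[0,0,-0.5,0,0,0,0],[0,0,-1,0,0,0,0],[0,0,-1.5,0,0,0,0],[0,0,-1.5,0,0,0,0],[0,0,-1.5,0,0,0,0]]]'
```

```text
clock: 3.75
tool_pos: [451.4, 304.6, 74.6]
orientation: [0.0, 0.808, 0.589, 0.0]
force: [-2.5, -1.9, 5.8]
gripper_width: 0.5
clock: 4.25
tool_pos: [451.6, 304.6, 74.2]
orientation: [0.0, 0.808, 0.589, 0.0]
force: [-7.2, -5.9, 18.9]
gripper_width: 0.3
```

```bash

python3 -m creep '[[[0,0,30,0,0,0,0],[0,0,60,0,0,0,20],[0,0,90,0,0,0,60],[0,0,110,0,0,0,70],[0,0,110,0,0,0,70]]]'
python3 - <<'E'
from h import *
o=env.observe();print(o['tool_pos'])
im=env.grab_frame('wrist');cv2.imwrite('pics/w2.png',im);cv2.imwrite('pics/side2.png',env.grab_frame('side'))
a=cv2.resize(im[60:360,200:440],None,fx=2,fy=2);
b=cv2.resize(cv2.imread('pics/side2.png')[225:325,275:365],(400,444),interpolation=cv2.INTER_CUBIC)
c=np.zeros((600,800,3),np.uint8);c[:600,:480]=a;c[:355,480:]=cv2.resize(b,(320,355));cv2.imwrite('pics/c2.png',c)
E
```

```text
clock: 4.75
tool_pos: [452.2, 305.2, 185.8]
orientation: [0.0, 0.808, 0.589, 0.002]
force: [0.6, -0.0, 0.4]
gripper_width: 27.8
[452.23494652 305.15627045 185.76712871]
```

View pics/c2.png

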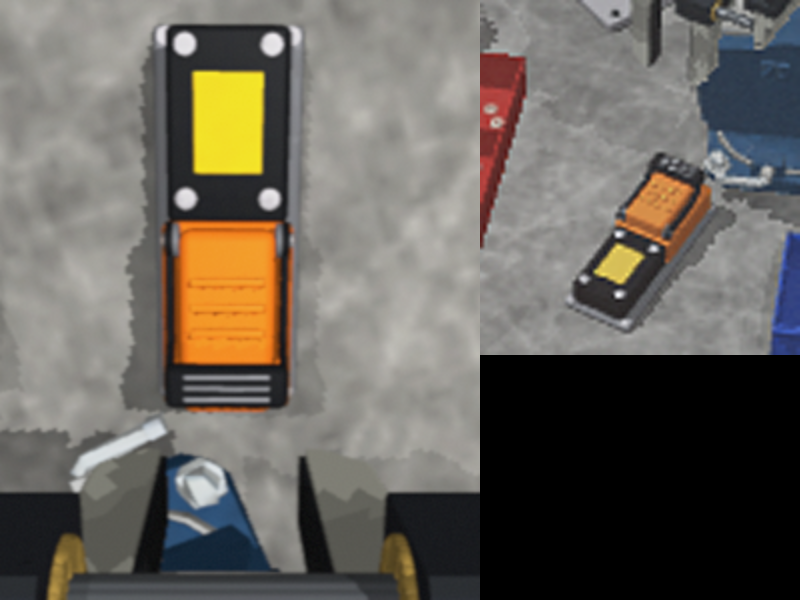

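```bash
python3 - <<'E'
from h import *
im=cv2.imread('pics/w2.png'); hsv=cv2.cvtColor(im,cv2.COLOR_BGR2HSV)
m=cv2.inRange(hsv,(24,150,120),(34,255,255));m[:70]=0;m[170:]=0;m[:,:280]=0;m[:,370:]=0
r=cv2.minAreaRect(cv2.findNonZero(m));print(r)
w=cam('wrist')
yc=onz(w,*r[0],28);print(yc)
rl=onz(w,200+153/2,60+30/2,4);rr=onz(w,200+303/2,60+28/2,4);print(rl,rr,np.degrees(np.arctan2(*(rr-rl)[[1,0]]))-90)
# label top/bottom mids
a=onz(w,200+228/2,60+72/2,28);b=onz(w,200+228/2,60+174/2,28);print(np.degrees(np.arctan2(*(b-a)[[1,0]])))
f=onz(w,200+227/2,60+407/2,52);print('lever end(58)',f,'origin est',f-58*X,'from rear',(rl+rr)/2+76*X)
E
```

```text
((313.4999694824219, 120.49998474121094), (50.99999237060547, 34.99999237060547), 90.0)
[474.127269   384.66621893  28.        ]
[458.39777801 424.61109875   4.        ] [510.89321585 408.42255999   4.        ] -107.13871180859103
-107.91502403996918
lever end(58) [444.55421428 292.77210864  52.        ] origin est [462.5734472  347.90202108  52.        ] from rear [461.03408828 344.27763377   4.        ]
```

```bash

python3 -m creep '[[[3.6,15,0,0,0,0,78],[7.2,29,-20,0,0,0,78],[7.2,29,-55,0,0,0,78],[7.2,29,-90,0,0,0,78],[7.2,29,-115,0,0,0,78]]]'
python3 -m creep '[[[0,0,-15,0,0,0.3,78],[0,0,-28,0,0,0.3,78],[0,0,-36.5,0,0,0.3,78],[0,0,-36.5,0,0,0.3,78],[0,0,-36.5,0,0,0.3,78]]]'
python3 -m creep '[[[0,0,0,0,0,0,40],[0,0,0,0,0,0,40],[0,0,0,0,0,0,40],[0,0,0,0,0,0,40],[0,0,0,0,0,0,40]]]' 25
```

```text
clock: 5.35
tool_pos: [457.5, 333.7, 63.8]
orientation: [-0.0, 0.808, 0.589, -0.002]
force: [-0.9, -0.7, -1.0]
gripper_width: 75.1
clock: 5.85
tool_pos: [459.0, 333.8, 31.9]
orientation: [0.0, 0.806, 0.591, 0.001]
force: [0.5, -0.4, -0.2]
gripper_width: 78.0
clock: 6.35
tool_pos: [458.8, 333.6, 31.4]
orientation: [0.0, 0.806, 0.591, 0.0]
force: [0.5, -0.2, 2.4]
gripper_width: 47.7
```

```bash

python3 -m creep '[[[0,0,15,0,0,0,40],[0,0,45,0,0,0,40],[0,0,90,0,0,0,40],[0,0,135,0,0,0,40],[0,0,175,0,0,0,40]]]'
python3 - <<'E'
from h import *
c=cam('scene')
for u,v,z in((425,278,0),(455,287,0),(480,280,0),(430,235,60),(410,250,0)): print(onz(c,u,v,z).round())
cv2.imwrite('pics/side3.png',env.grab_frame('side')[160:400,200:520]);print(env.observe()['gripper_width'])
E
```

```text
clock: 6.85
tool_pos: [458.2, 333.4, 209.1]
orientation: [-0.0, 0.806, 0.591, 0.0]
force: [0.8, 0.6, -5.0]
gripper_width: 47.7
[611. -79.   0.]
[ 632. -148.    0.]
[ 689. -183.    0.]
[686. -38.  60.]
[667.  -3.   0.]
47.66730019720531
```

View pics/side3.png

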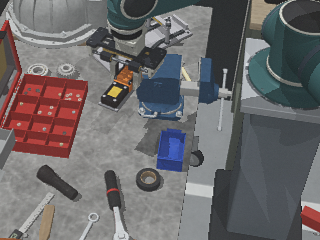

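```bash

python3 -m creep '[[[4,-30,0,0,0,-2.4,40],[9,-66,0,0,0,-4.9,40],[14,-102,0,0,0,-7.5,40],[19,-139,0,0,0,-10,40],[24,-176,0,0,0,-12.5,40]]]'
python3 -m creep '[[[5,-37,0,0,0,-2.5,40],[10,-74,0,0,0,-5,40],[15,-111,0,0,0,-7.5,40],[20,-148,0,0,0,-10,40],[24,-176,0,0,0,-12.4,40]]]'
python3 - <<'E'
from h import *
im=env.grab_frame('scene');cv2.imwrite('pics/scene4.png',im);crop('pics/scene4.png','pics/s4.png',300,160,190,220,2.7)
print(env.observe()['tool_pos'])
E
```

```text
clock: 7.4
tool_pos: [482.2, 156.2, 206.5]
orientation: [-0.0, 0.866, 0.499, -0.0]
force: [0.5, 0.0, -5.4]
gripper_width: 48.0
clock: 7.9
tool_pos: [506.2, -20.4, 206.5]
orientation: [0.0, 0.915, 0.402, -0.0]
force: [0.2, -0.0, -5.7]
gripper_width: 47.7
[506.59316855 -23.06343351 206.3755447 ]
```

View pics/s4.png

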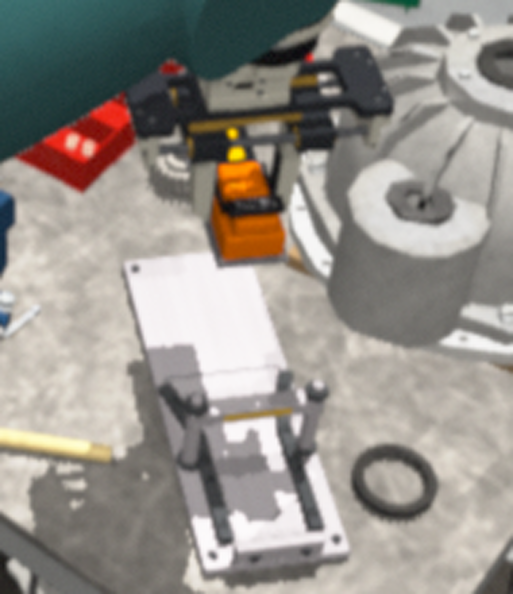

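```bash

python3 -m creep '[[[0,0,-25,0,0,0,40],[0,0,-60,0,0,0,40],[0,0,-95,0,0,0,40],[0,0,-125,0,0,0,40],[0,0,-145,0,0,0,40]]]'
python3 -m creep '[[[0,0,-8,0,0,0,40],[0,0,-12,0,0,0,40],[0,0,-15,0,0,0,40],[0,0,-17,0,0,0,40],[0,0,-18,0,0,0,40]]]'
python3 - <<'E'
from h import *
im=env.grab_frame('scene');cv2.imwrite('pics/scene5.png',im);crop('pics/scene5.png','pics/s5.png',320,220,130,160,3.7)
o=env.observe();print(o['tool_pos'],o['force'])
E
```

```text
clock: 8.45
tool_pos: [505.4, -18.3, 59.1]
orientation: [-0.001, 0.915, 0.404, -0.001]
force: [0.2, -0.1, -5.5]
gripper_width: 47.5
clock: 8.95
tool_pos: [506.9, -18.5, 43.8]
orientation: [0.0, 0.915, 0.404, 0.0]
force: [0.3, 0.4, -5.4]
gripper_width: 47.8
[506.82170268 -18.44296967  43.57586759] [-0.51593869 -0.45740626 -5.29028348]
```

View pics/s5.png

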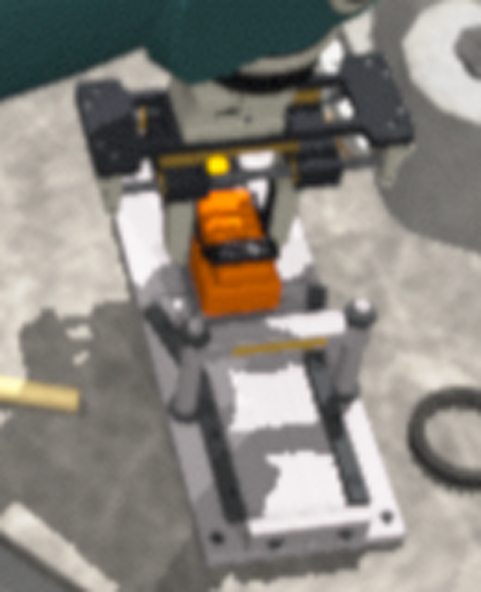

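```bash

python3 -m creep '[[[0,0,-0.5,0,0,0,40],[0,0,-1,0,0,0,40],[0,0,-1.5,0,0,0,40],[0,0,-2,0,0,0,40],[0,0,-2,0,0,0,40]]]'
python3 - <<'E'
from h import *
c=cam('scene');g=np.radians(-132.4);X=np.array([np.cos(g),np.sin(g),0]);O=np.array([506.5,-18.3,10])-12*X
for n,x,z in(('grip outer flat',50,52.5),('grip end lower',58,44.5),('head top front',62,45),('head bottom',66,3)):
    p=proj(c,O+X*x+[0,0,z]);print(n,((p-[320,220])*3.7).round())
t=.3;p=proj(c,O+X*(50*np.cos(t)-16.5*np.sin(t))+[0,0,36+50*np.sin(t)+16.5*np.cos(t)]);print('theta .3',((p-[320,220])*3.7).round())
E
```

```text
clock: 9.5
tool_pos: [506.6, -18.5, 41.4]
orientation: [0.0, 0.915, 0.404, 0.0]
force: [-3.0, -0.1, -0.1]
gripper_width: 47.9
grip outer flat [242. 248.]
grip end lower [244. 267.]
head top front [246. 272.]
head bottom [241. 321.]
theta .3 [242. 224.]
```

```bash

python3 -m creep '[[[0,0,0,0,0,0,60],[0,0,0,0,0,0,70],[0,0,0,0,0,0,76],[0,0,0,0,0,0,76],[0,0,10,0,0,0,76]]]'
python3 -m creep '[[[0,0,40,0,0,0,76],[0,0,90,0,0,0,76],[0,0,120,0,0,0,50],[0,0,130,0,0,0,8],[0,0,130,0,0,0,8]]]'
python3 - <<'E'
from h import *
c=cam('scene')
for u,v,z in((420,212,60),(428,190,110),(428,200,110),(440,180,150),(424,260,20)): print(onz(c,u,v,z).round())
o=env.observe();print(o['tool_pos'],o['orientation'])
im=env.grab_frame('wrist');cv2.imwrite('pics/w6.png',im)
im=env.grab_frame('scene');cv2.imwrite('pics/scene6.png',im)
E
```

```text
clock: 10.0
tool_pos: [506.0, -18.4, 50.4]
orientation: [-0.0, 0.915, 0.404, -0.001]
force: [0.3, 0.4, 0.7]
gripper_width: 75.5
clock: 10.5
tool_pos: [507.0, -18.4, 182.7]
orientation: [0.001, 0.915, 0.404, 0.001]
force: [0.8, -0.5, -1.0]
gripper_width: 56.9
[741.  24.  60.]
[772.  28. 110.]
[739.   8. 110.]
[778.   5. 150.]
[642. -54.  20.]
[507.03039063 -18.44052047 182.681362  ] [5.96598689e-04 9.14913513e-01 4.03647925e-01 1.12260089e-03]
```

View pics/w6.png

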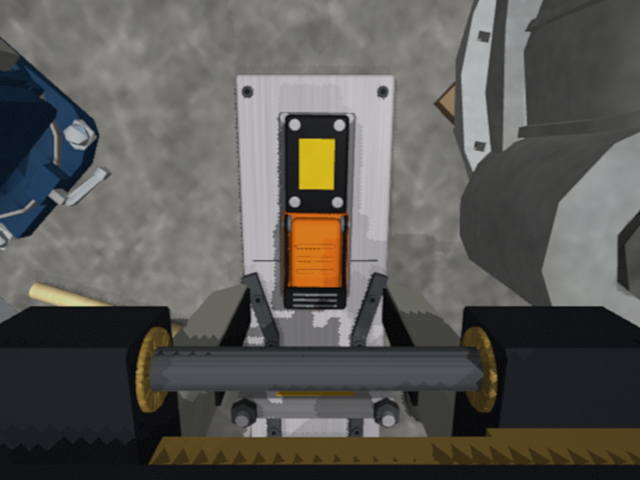

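View pics/scene6.png

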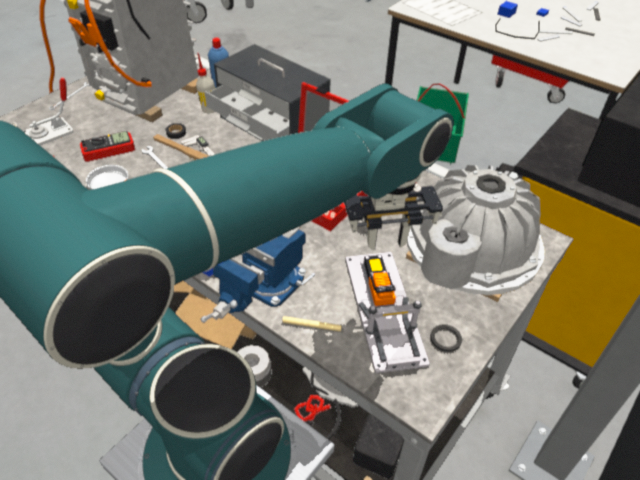

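```bash
python3 - <<'E'
from h import *
im=cv2.imread('pics/w6.png'); hsv=cv2.cvtColor(im,cv2.COLOR_BGR2HSV)
m=cv2.inRange(hsv,(22,150,120),(34,255,255));m[:120]=0;m[200:]=0;m[:,:280]=0;m[:,370:]=0
r=cv2.minAreaRect(cv2.findNonZero(m));print(r)
w=cam('wrist',{'tool_pos':np.array([506.7,-18.3,181.2]),'orientation':[0,.915,.4036,0]})
a=onz(w,237.5,75,10);b=onz(w,394,75,10);e=(a+b)/2;print('open',e,np.linalg.norm(a-b),np.degrees(np.arctan2(*(b-a)[[1,0]]))-90)
n1=onz(w,244,413,92);n2=onz(w,387,413,92);n=(n1+n2)/2;print('bridge',n,np.linalg.norm(n1-n2), np.linalg.norm((n-e)[:2]),np.degrees(np.arctan2(*(n-e)[[1,0]])))
g=np.arctan2(*(n-e)[[1,0]]);X=np.array([np.cos(g),np.sin(g),0]);Y=np.array([-X[1],X[0],0]);G=e+225*X
yc=onz(w,*r[0],38);re=onz(w,317,113,16);fe=onz(w,315.5,306,59)
for k,p in(('label',yc),('rear',re),('lever end',fe)):print(k,p.round(1),((p-G)@X).round(1),((p-G)@Y).round(1))
print('G',G)
E
```

```text
((316.5, 164.0), (50.0, 35.0), 90.0)
open [583.29018716  67.27872707  10.        ] 112.13120167250437 -132.46138181648368
bridge [435.98226947 -93.56874704  92.        ] 93.23853780747481 218.10899234451588 -132.4841887025999
label [542.3  21.7  38. ] -163.7 0.6
rear [566.2  47.2  16. ] -198.6 0.9
lever end [477.2 -48.4  59. ] -68.0 -0.1
G [431.32817439 -98.65061534  10.        ]
```

```bash

python3 -m creep '[[[17,19,0,0,0,0,8],[40,44,0,0,0,0,8],[60,66,-20,0,0,0,8],[68.9,75.2,-50,0,0,0,8],[68.9,75.2,-80,0,0,0,8]]]'
python3 -m creep '[[[0,0,-20,0,0,0,8],[0,0,-35,0,0,0,8],[0,0,-43,0,0,0,8],[0,0,-48,0,0,0,8],[0,0,-48,0,0,0,8]]]'
python3 - <<'E'
from h import *
im=env.grab_frame('scene');cv2.imwrite('pics/scene7.png',im);crop('pics/scene7.png','pics/s7.png',320,220,130,160,3.7)
o=env.observe();print(o['tool_pos'],o['force'],o['q'])
E
```

```text
clock: 11.1
tool_pos: [575.4, 58.0, 97.9]
orientation: [-0.001, 0.915, 0.404, -0.001]
force: [0.6, -0.9, 0.1]
gripper_width: 10.1
clock: 11.6
tool_pos: [575.4, 56.7, 53.0]
orientation: [-0.0, 0.915, 0.404, -0.0]
force: [0.1, 0.8, 0.0]
gripper_width: 7.7
[575.70792336  56.72218803  53.62247104] [0.88984025 0.02386523 0.44334772] [5.41008878e-02 2.22437164e-02 1.85230453e+00 3.02073040e-05
 1.26650262e+00 7.94028777e-01]
```

View pics/s7.png

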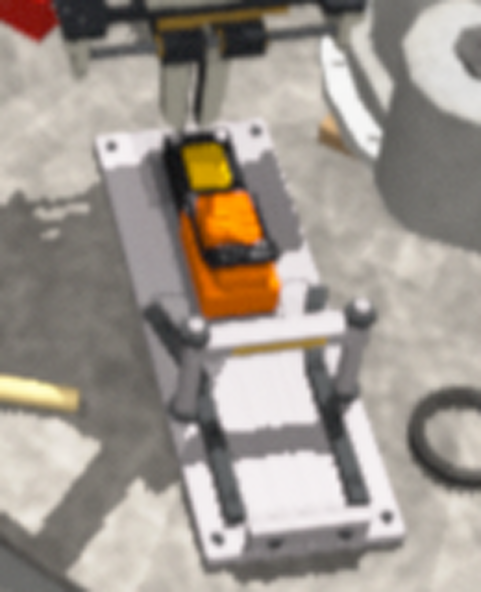

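```bash

python3 -m creep '[[[0,0,-5,0,0,0,8],[0,0,-10,0,0,0,8],[0,0,-10,0,0,0,8],[-1.4,-1.5,-10,0,0,0,8],[-2.7,-2.9,-10,0,0,0,8]]]'
python3 -m creep '[[[-2.7,-2.9,0,0,0,0,8],[-5.4,-5.9,0,0,0,0,8],[-8.8,-9.6,0,0,0,0,8],[-12.8,-14,0,0,0,0,8],[-16.9,-18.4,0,0,0,0,8]]]'
python3 - <<'E'
from h import *
im=env.grab_frame('scene');cv2.imwrite('pics/scene8.png',im);crop('pics/scene8.png','pics/s8.png',320,220,130,160,3.7)
o=env.observe();print(o['tool_pos'],o['force'])
E
```

```text
clock: 12.15
tool_pos: [572.7, 53.8, 43.3]
orientation: [0.0, 0.915, 0.404, 0.0]
force: [0.1, -0.3, -0.7]
gripper_width: 8.1
clock: 12.65
tool_pos: [555.7, 35.1, 43.3]
orientation: [0.0, 0.915, 0.404, 0.0]
force: [3.3, 2.2, 1.5]
gripper_width: 8.4
[555.20747155  34.61595474  43.28085322] [-0.46122352 -0.16256848 -0.48630827]
```

View pics/s8.png

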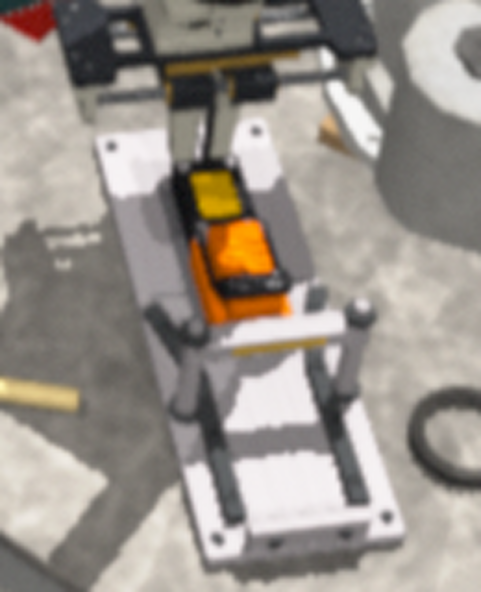

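```bash

for i in 1 2; do python3 -m creep '[[[-4.1,-4.4,0,0,0,0,8],[-8.1,-8.8,0,0,0,0,8],[-12.2,-13.3,0,0,0,0,8],[-16.2,-17.7,0,0,0,0,8],[-20.3,-22.1,0,0,0,0,8]]]'; done
python3 - <<'E'
from h import *
im=env.grab_frame('scene');cv2.imwrite('pics/scene9.png',im);crop('pics/scene9.png','pics/s9.png',320,220,130,160,3.7)
o=env.observe();print(o['tool_pos'],o['force'])
E
```

```text
clock: 13.2
tool_pos: [535.4, 13.0, 43.3]
orientation: [0.0, 0.915, 0.404, 0.0]
force: [3.0, 3.9, 2.9]
gripper_width: 8.0
clock: 13.7
tool_pos: [515.1, -9.0, 43.3]
orientation: [0.0, 0.915, 0.404, 0.0]
force: [4.3, 2.9, 2.5]
gripper_width: 8.0
[514.5600961   -9.53140515  43.22654188] [0.22102953 0.62733256 0.11894358]
```

View pics/s9.png

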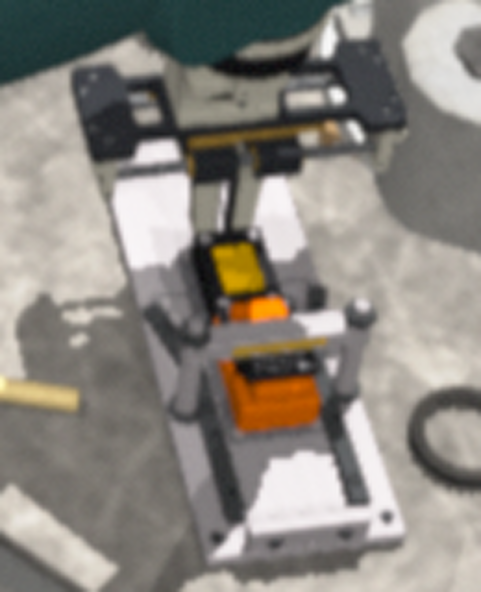

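```bash

python3 -m creep '[[[-4.1,-4.4,0,0,0,0,8],[-8.1,-8.8,0,0,0,0,8],[-12.2,-13.3,0,0,0,0,8],[-16.2,-17.7,0,0,0,0,8],[-20.3,-22.1,0,0,0,0,8]]]'
python3 -m creep '[[[-4.1,-4.4,0,0,0,0,8],[-8.1,-8.8,0,0,0,0,8],[-12.2,-13.3,0,0,0,0,8],[-16.2,-17.7,0,0,0,0,8],[-18.2,-19.9,0,0,0,0,8]]]'
python3 - <<'E'
from h import *
im=env.grab_frame('scene');cv2.imwrite('pics/scene10.png',im);crop('pics/scene10.png','pics/s10.png',320,220,130,160,3.7)
o=env.observe();print(o['tool_pos'],o['force'])
E
```

```text
clock: 14.25
tool_pos: [494.8, -31.0, 43.2]
orientation: [-0.0, 0.915, 0.404, 0.0]
force: [4.1, 2.9, 2.6]
gripper_width: 7.8
clock: 14.75
tool_pos: [476.5, -51.0, 43.2]
orientation: [-0.0, 0.915, 0.404, 0.0]
force: [4.0, 3.1, 2.8]
gripper_width: 7.9
[476.37060872 -51.18548438  43.191569  ] [-0.47323333 -1.00206378  0.39651232]
```

View pics/s10.png

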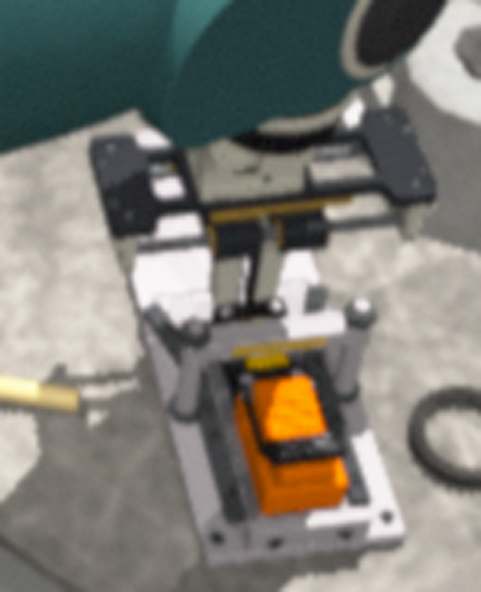

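```bash

python3 -m creep '[[[-1,-1.1,0,0,0,0,8],[-2,-2.2,0,0,0,0,8],[-3,-3.3,0,0,0,0,8],[-4,-4.4,0,0,0,0,8],[-4.7,-5.2,0,0,0,0,8]]]'
python3 -m creep '[[[-0.3,-0.4,0,0,0,0,8],[-0.6,-0.7,0,0,0,0,8],[-0.9,-1,0,0,0,0,8],[-1.1,-1.3,0,0,0,0,8],[-1.4,-1.5,0,0,0,0,8]]]'
```

```text
clock: 15.3
tool_pos: [472.5, -55.4, 43.3]
orientation: [-0.0, 0.915, 0.404, 0.001]
force: [11.4, 14.4, 0.9]
gripper_width: 8.1
clock: 15.8
tool_pos: [472.5, -55.7, 44.0]
orientation: [-0.001, 0.915, 0.404, 0.003]
force: [19.1, 23.3, 1.8]
gripper_width: 8.0
```

```bash

python3 -m creep '[[[3,3.3,0,0,0,0,8],[8,8.7,0,0,0,0,8],[14,15.3,0,0,0,0,8],[20.3,22,0,0,0,0,8],[20.3,22,5,0,0,0,8]]]'
python3 - <<'E'
from h import *
im=env.grab_frame('scene');cv2.imwrite('pics/scene11.png',im);crop('pics/scene11.png','pics/s11.png',370,300,70,90,6.5)
o=env.observe();print(o['tool_pos'],o['force'])
E
```

```text
clock: 16.3
tool_pos: [491.2, -34.7, 47.6]
orientation: [-0.0, 0.915, 0.404, -0.001]
force: [0.2, -0.2, 0.3]
gripper_width: 8.0
[491.34818765 -35.04376537  48.80015666] [ 0.28438061 -0.5213479   1.17682368]
```

View pics/s11.png

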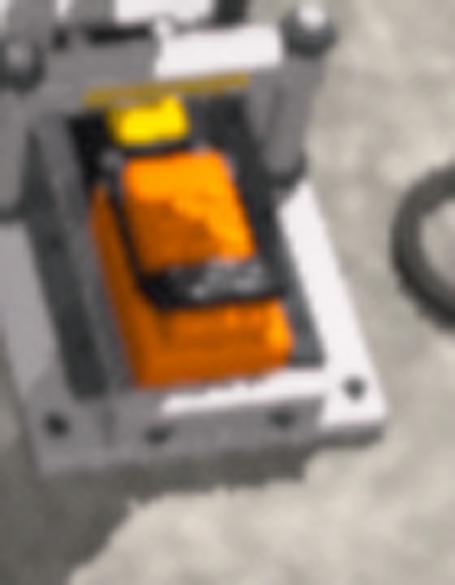

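```bash

python3 -m creep '[[[0,0,40,0,0,0,8],[0,0,85,0,0,0,8],[0,0,130,0,0,0,8],[-15,-16,165,0,0,0,8],[-35,-38,190,0,0,0,8]]]'
python3 -m creep '[[[-20,-22,0,0,0,0,8],[-40,-43,0,0,0,0,8],[-60,-65,0,0,0,0,8],[-65,-70,0,0,0,0,8],[-65,-70,0,0,0,0,8]]]'
python3 -m creep '[[[0,0,0,0,0,0,8],[0,0,0,0,0,0,8],[0,0,0,0,0,0,8],[0,0,0,0,0,0,8],[0,0,0,0,0,0,8]]]'
python3 - <<'E'
from h import *
o=env.observe();print(o['tool_pos'],o['orientation'])
im=env.grab_frame('wrist');cv2.imwrite('pics/w12.png',im);crop('pics/w12.png','pics/w12c.png',220,20,200,270,2.2)
E
```

```text
clock: 16.85
tool_pos: [455.8, -73.5, 241.0]
orientation: [0.001, 0.915, 0.404, 0.001]
force: [-0.2, -1.8, -0.4]
gripper_width: 8.1
clock: 17.35
tool_pos: [390.5, -144.0, 238.5]
orientation: [0.0, 0.915, 0.403, 0.0]
force: [-0.2, 0.0, -0.0]
gripper_width: 8.0
clock: 17.85
tool_pos: [391.2, -143.2, 238.1]
orientation: [-0.0, 0.915, 0.404, -0.0]
force: [-0.4, 0.4, -0.5]
gripper_width: 8.1
[ 391.16667229 -143.1912012   238.06287697] [-1.05541437e-04  9.14801432e-01  4.03903854e-01 -8.00510993e-05]
```

View pics/w12c.png

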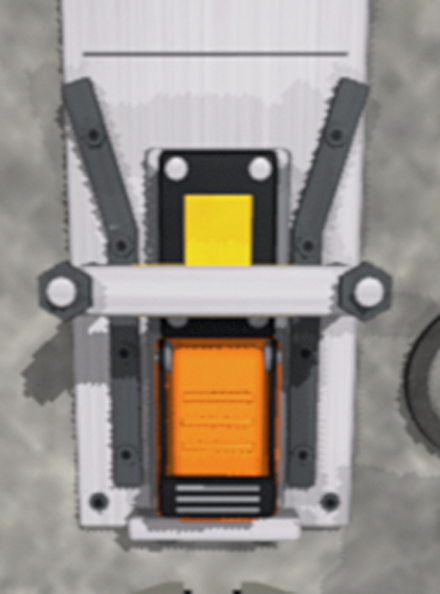

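```bash
python3 - <<'E'
from h import *
w=cam('wrist');g=np.radians(-132.45);X=np.array([np.cos(g),np.sin(g),0]);Y=np.array([-X[1],X[0],0])
G=np.array([431.3,-98.7,0])
f=lambda u,v,z:(lambda p:(round((p-G)@X,1),round((p-G)@Y,1)))(onz(w,220+u/2.2,20+v/2.2,z))
for n,a in dict(strip_end80=(303,486,18),strip_end80L=(127,486,18),strip_kink=(120,248,18),plate_end100=(215,526,10),stop_top_back90=(215,519,30),rear_base=(217,150,16),lever_end58=(217,516,59),head64=(217,521,40)).items(): print(n,f(*a))
E
```

```text
strip_end80 (np.float64(78.6), np.float64(37.3))
strip_end80L (np.float64(78.7), np.float64(-35.6))
strip_kink (np.float64(-16.3), np.float64(-36.2))
plate_end100 (np.float64(98.1), np.float64(0.9))
stop_top_back90 (np.float64(89.5), np.float64(0.8))
rear_base (np.float64(-52.3), np.float64(1.4))
lever_end58 (np.float64(80.5), np.float64(1.5))
head64 (np.float64(87.6), np.float64(1.6))
```

```bash
python3 - <<'E'
from station import env
print(env.observe()['clock'],env.hand_in())
E
```

```text
the job is handed in; nothing more can be done
17.9 None
```

I folded the lever flat, set the plug on the open end of the gauge with its head towards the bar, and pushed it under the bar to the end stop. I handed it in at 17.9 s; hand-in reported no verdict.

**Fold:** I pressed the lever grip down with closed fingertips until it met a firm stop at about 19 N. The fingertips were then at 52.3 mm, against 52.5 mm for a flat lever. Later camera views also matched a flat lever, but I could not read the joint value directly.

**Push:** The plug slid under the bar with about 5–6 N of drag, and no snag showed in the forces. Against the end stop the push rose to about 30 N before I backed off.

**Final position:** The last wrist picture puts the plug origin at about gauge x +24 to +25 mm (home is +24 mm). It sat centred to within about 1.5 mm and in line with the lane. The gripper was clear of everything, with its TCP at about 238 mm.

**Disagreements and gaps:**
- My gauge frame was off by about 1.5 mm along the lane. I corrected it using the visible guide ends.
- The bridge came out about 7 mm short of its nominal distance in one earlier picture.
- I did not measure the torch, seal ring or tape again at the end. The arm never worked close to them, and the seal ring looked undisturbed in the later pictures.

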